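# Secure the ink rack, then hold the pastel chest open

### The job

Get the artist's chest ready to pick pastels from: first swing the keeper bar of the ink-bottle rack on its side shut until it snaps home in its detent, and only then raise the chest's lid to 60 degrees from closed. The lid falls shut by itself, so finish while still holding it steady at 60 degrees with the gripper; do not let go. The ink bottles stay standing in their rack, and everything else on the desk stays where it is.

Things in the scene. Friction and masses are not known exactly. Their poses are not given: they have to be found in the camera images.
- chest: Dark wooden chest, fixed to the desk: 190 (x) by 220 (y) by 70 mm high, with a lid. Origin: centre of its underside, on the desk; its x axis points from the front, nearest the robot, to the lid's hinge at the back, y to the left, z up. On its right side (-y) is a rack for three ink bottles, 160 mm long in x (from x = -95 to +65 mm), reaching to y = -176 mm, its end walls 50 mm high, open at the top and on its outer side, where the keeper bar shuts across it.
- lid (a joint): Angle of the lid, rad: 0 closed, grows as its front rises; 60 degrees is 1.047; stop at 1.4. The lid (pale wooden panel 190 x 220 x 10 mm, about 0.25 to 0.5 kg) falls shut from any angle when let go.
- lid_hinge (a point): Middle of the lid's hinge axis, at the chest's back edge: chest frame (95, 0, 75) mm. The axis runs along the chest's y. Does not move with the lid.
- lid_bar (a point): Middle of the lid's handle: a round steel bar, 10 mm thick and about 115 mm long, parallel to the hinge, held by two arms (at y = +-55 mm) 38 mm in front of the lid's front edge, in the plane of the lid; 228 mm from the hinge axis. With the lid closed: chest frame (-133, 0, 75) mm. Can be pinched from above with the fingers closing along the chest's x; the bar then turns between the fingers as the lid rises.
- keeper (a joint): Angle of the keeper bar, rad: 0 shut (bar along the chest's +x), grows as it swings out, at 1.57 it points along the chest's -y; starts about 1.1 to 1.5. It turns with light friction and stays where it is left. In the last 0.15 rad it must be pushed over the sprung dome of the detent (a few newtons at the post); past about 0.04 rad the dome pushes it on home to its stop at 0 and keeps it there. Dome: chest frame (58, -193) mm, top 36 mm up.
- keeper_post (a point): Point for gripping or pushing on the keeper's upright steel post: 12 mm diameter, rising from 49 to 95 mm above the desk; the point lies on its axis, 75 mm above the desk and 135 mm from the bar's vertical hinge. That hinge stands at (-92, -185) mm in the chest's frame, at the rack's front outer corner. The bar itself is 165 mm long, 8 mm thick, from 35 to 49 mm above the desk. Post when shut: chest frame (43, -185, 75) mm.
- ink0_mid (a point): Amber ink bottle, 42 mm diameter, 55 mm tall, standing in the rack (floor 6 mm above the desk); the point is its centre, half-way up. Leave it standing there.
- ink1_mid (a point): Amber ink bottle, 42 mm diameter, 55 mm tall, standing in the rack (floor 6 mm above the desk); the point is its centre, half-way up. Leave it standing there.
- ink2_mid (a point): Amber ink bottle, 42 mm diameter, 55 mm tall, standing in the rack (floor 6 mm above the desk); the point is its centre, half-way up. Leave it standing there.
- stamp: Wooden stamp block 50 x 40 x 22 mm with a small knob, 42 mm tall in all; origin under its centre. Leave alone.
- eraser: Pale eraser 55 x 25 x 16 mm; origin under its centre. Leave alone.
- tape: Roll of paper tape lying flat, 84 mm diameter, 22 mm tall; origin under its centre. Leave alone.
- pencil_pot: Terracotta pot of pencils, 84 mm diameter, 100 mm tall, pencils to 200 mm; origin under its centre. Leave alone.
- mug: White mug, 80 mm diameter, 90 mm tall; origin under its centre. Leave alone.
- brayer: Ink roller with wooden handle, about 170 mm long and 80 mm wide, 36 mm tall; origin under its middle. Leave alone.
- fixative: Plain metal spray can, 52 mm diameter, 150 mm tall; origin under its centre. Leave alone.
There are look-alikes about, which are no part of the job. What is shaped like the part that bears ink2_mid but blue or green is not meant. Leave any red or yellow look-alike of the part that bears ink0_mid alone.

How it is judged:
On the way, in this order (a step that is already met when the one before it is completed fails the run):
1. the keeper bar is shut in its detent, the lid still down (value of joint keeper below 0.04 rad and value of joint lid below 0.1 rad), for 0.2 s.
2. the lid is held at 60 degrees (value of joint lid between 0.942 and 1.152 rad and contact force between the fingers and lid above 0.3 N), for 0.3 s.
At the end, for the whole second after the job is handed in: The lid is still at 60 degrees (+-6 degrees), steady, carried by the fingers; the keeper bar is shut in its detent (within 0.04 rad) without being touched; the three bottles stand upright in the rack (all of step 2 and velocity of joint lid between -0.1 and 0.1 rad/s and value of joint keeper below 0.04 rad and contact force between the fingers and keeper below 0.1 N and angle between each of ink0_mid, ink1_mid, ink2_mid's own z axis and vertical below 0.2 rad and y of each of ink0_mid, ink1_mid, ink2_mid in the frame of chest above -0.175 m and z of each of ink0_mid, ink1_mid, ink2_mid in the frame of chest below 0.05 m); the arm keeps its last pose, push and grip.
It fails at once if the lid is raised before the keeper bar is shut (value of joint each of lid, keeper above 0.15 rad).
It fails at once if an ink bottle is tipped over or taken from the rack (angle between any of ink0_mid, ink1_mid, ink2_mid's own z axis and vertical above 0.6 rad or distance of any of ink0_mid, ink1_mid, ink2_mid from where it was at the start of the episode above 0.04 m).
It fails at once if something else on the desk is moved more than 30 mm or tipped (distance of any of stamp, eraser, tape, pencil_pot, mug, brayer, fixative from where it was at the start of the episode above 0.03 m or angle between any of stamp, eraser, tape, pencil_pot, mug, brayer, fixative's own z axis and vertical above 0.5 rad).
It also fails if it takes over 51 s, if anything falls off the work surface, if the arm or the gripper's body presses on something with over 40 N, if the wrist force passes 120 N, or if a joint passes its speed limit or range.

### The arm

A 6-joint arm with a two-finger parallel gripper is mounted at the origin on the work surface. World frame = base frame: x ahead of the robot, y to its left, z up, the work surface at z = 0. Lengths are in m, angles in rad, forces in N, time in s.
With the tool pointing down it reaches from about 0.325 to 0.775 m from the base axis. Payload 5.5 kg.
Tool frame: the origin (TCP) lies on the centre line of the jaws, within the pads' length; the fingertips stand 25 mm ahead of it and the grasp point (between the pads) lies 6 mm ahead of it (nose_length is the z of the fingertips in the tool frame, in m); z points along the fingers, y is the line along which they close (so a half turn about z gives the same grasp; the last joint's range is limited). The gripper opens to 88 mm and grips with 3 to 60 N. Pads are 20 mm wide; open, the fingers measure 115 mm over their backs; the gripper's body (75 mm by 178 mm) begins 61 mm behind the grasp point.
Start: joints at [-1.323, 0.091, 1.231, -0, 1.82, -0.057], TCP at [0.18, -0.572, 0.248] pointing down, gripper open.
Joint ranges: [-2.87, 2.87], [-0.86, 2.18], [0.17, 2.46], [-1.51, 4.65], [0.06, 2.69], [-2.65, 2.65]. Speed limits (rad/s): [2.57, 2.57, 3.01, 3.14, 3.14, 3.14].

### API

Orientations are given as [roll, pitch, yaw] about the fixed x, y, z axes, in that order (R = Rz(yaw) Ry(pitch) Rx(roll)).
In Python, from rig import state, snapshot, finish_job, nose_length gives the robot as it stands. The module is installed in compiled form; this text tells all that it offers.
- The arm moves only by the tool carry_out, never from a script. Its argument "targets" is a list of rows, each a list of 7 numbers: the turn, a rotation vector about the tool's x, y, z in degrees, then the shift along the tool's x, y, z in cm, then the closure, from -1 (fully open) to 1 (shut), so that 0 is half open. A call has 1 to 5 rows; each row is the pose to reach, as a shift and turn from the pose commanded when the call began, along the tool's axes at that moment; what a row does not reach only later rows make up. A row lasts 1/12 s, in which the tool goes at most 41.7 mm and 7.16 degrees, less where a joint would pass 70% of its speed; a pose out of reach is approached as far as the arm can. A call with a gripper value outside its range is refused whole. The fingers move at their own pace and stop on an object; "force" is the grip in N (left out, the last holds). Time passes only in rows, so rows that repeat a pose let the fingers close. It gives the time, the measured TCP pose, the force, the opening and the grip force at its end, in the units of the state.
- state(): the state, without advancing time (a new reading comes with each control period).
- snapshot(name): name is "side" or "top"; returns a dict with "img" (420x560x3 uint8, red, green, blue), "K" (3x3 intrinsics, pixels), "dist" ([k1, k2, p1, p2, k3] as OpenCV has them; the pictures are not rectified), "world_to_cam" (4x4, takes a point from world to camera coordinates). Camera axes: x right, y down, z forward; pixel columns grow to the right and rows downward; lengths in m; the calibration is good to about 2 mm. A picture is of the moment at which its call begins. There is no depth.
- finish_job(): hands the job in; it is judged then, once.
The state is a dict: "time": time; "q": joint angles; "dq": joint speeds; "joint_efforts": joint torques, N m; "position": TCP position; "tcp_rot": TCP orientation; "contact_force": force on the tool from outside, world axes, zero at the start; "torque": the same for the moment, N m; "width": finger opening in m; "grasp_force": force on a finger pad.
Only numpy, scipy, OpenCV 4.12 (cv2) and the standard library are available. Lean on these libraries where they do the work, as an engineer would, in place of code of your own. Each camera call takes 0.05 s, during which the arm holds its last target. There are 200 camera calls.

## Working session

There is one attempt and no reset: what is moved stays moved. The work goes in short steps, Python scripts to look and compute and a tool call to move; the robot and the scene stay as the last step left them, time stands still between calls to the robot, and variables do not carry over. Pictures are saved under pics/ and viewed, at most 10 in all, crops included, and the job is handed in when it is done.

Besides the shell and the picture viewer there is one more tool, called in YAML: its name, and indented under it one key for each argument. carry_out: Moves the arm, as the interface text tells. Its arguments: {"type":"object","properties":{"targets":{"type":"array","items":{"type":"array","items":{"type":"number"}}},"force":{"type":"number"}},"required":["targets"]}

```bash
mkdir -p pics
python3 - <<'E'
from rig import state, snapshot, nose_length
import cv2, numpy as np, pickle
for n in ("side","top"):
    s=snapshot(n); cv2.imwrite(f"pics/{n}0.png",s["img"][:,:,::-1]); pickle.dump(s,open(f"{n}0.pkl","wb"))
    print(n,s["K"].round(1).tolist(),np.round(s["dist"],3),np.round(s["world_to_cam"],3).tolist())
st=state(); print(nose_length,st)
E
```

```text
side [[531.8, 0.0, 278.2], [0.0, 531.8, 208.1], [0.0, 0.0, 1.0]] [-0.112  0.     0.     0.     0.   ] [[0.991, -0.13, -0.011, -0.52], [-0.073, -0.486, -0.871, 0.118], [0.108, 0.864, -0.492, 1.697], [0.0, 0.0, 0.0, 1.0]]
top [[524.5, 0.0, 287.6], [0.0, 524.5, 216.8], [0.0, 0.0, 1.0]] [-0.113  0.     0.     0.     0.   ] [[-0.098, -0.995, -0.002, 0.057], [-0.972, 0.096, -0.212, 0.546], [0.211, -0.018, -0.977, 1.318], [0.0, 0.0, 0.0, 1.0]]
0.025 {'time': 0.1, 'q': array([-1.32264669e+00,  9.17814910e-02,  1.23171369e+00,  2.63256671e-06,
        1.81978189e+00, -5.66992292e-02]), 'dq': array([ 0.00152373, -0.00172018, -0.00375374,  0.00026956, -0.00185954,
       -0.00020595]), 'joint_efforts': array([ 3.96241900e-03, -4.47854090e+01, -4.07572103e+01,  7.01771001e-02,
        2.83875590e-02, -1.11809179e-04]), 'position': array([ 0.18003887, -0.5721379 ,  0.24665038]), 'tcp_rot': array([-3.13991109e+00, -9.80021875e-05,  3.04849434e-01]), 'contact_force': array([-0.44955492,  1.31481691, -1.67288249]), 'torque': array([ 0.03848687, -0.0542359 , -0.02357194]), 'grasp_force': 0.0, 'width': 0.08759028858849346}
```

View pics/top0.png

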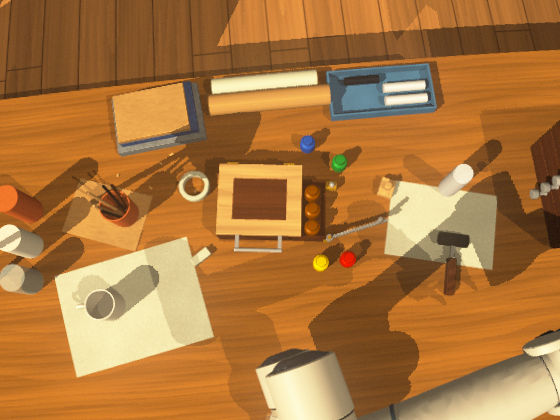

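View pics/side0.png

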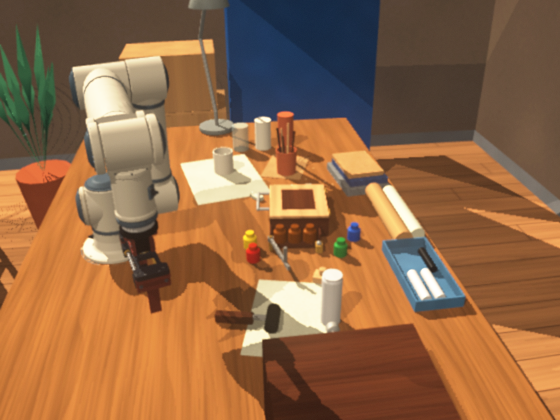

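The top view shows the lid as a pale frame at about (217-302, 163-238), with the handle bar at (235-283, 250). The keeper is open, running from (325,238) to about (383,220). Red and yellow look-alikes stand near it at (320-347, 260).

```bash
cat > h.py <<'E'
import cv2, numpy as np, pickle
def ray(s,px,z):
    """pixels (N,2) -> world points on plane(s) z"""
    n=cv2.undistortPoints(np.float64(px).reshape(-1,1,2),s["K"],np.float64(s["dist"])).reshape(-1,2)
    T=s["world_to_cam"];R=T[:3,:3];c=-R.T@T[:3,3]
    d=np.c_[n,np.ones(len(n))]@R
    return c+d*((z-c[2])/d[:,2])[:,None]
def proj(s,P):
    T=np.float64(s["world_to_cam"])
    return cv2.projectPoints(np.float64(P).reshape(-1,1,3),cv2.Rodrigues(T[:3,:3])[0],T[:3,3],s["K"],np.float64(s["dist"]))[0].reshape(-1,2)
E
python3 - <<'E'
from h import *
s=pickle.load(open("top0.pkl","rb")); im=s["img"]
hsv=cv2.cvtColor(im,cv2.COLOR_RGB2HSV)
print(hsv[[170,200,230,220,185],[260,225,260,295,160]])
c=im[140:280,200:400]; cv2.imwrite("pics/crop1.png",cv2.resize(c,None,fx=4,fy=4,interpolation=cv2.INTER_CUBIC)[:,:,::-1])
E
```

```text
[[ 20 156 251]
 [ 19 154 250]
 [ 17 160 239]
 [ 19 155 249]
 [ 15 197 124]]
```

View pics/crop1.png

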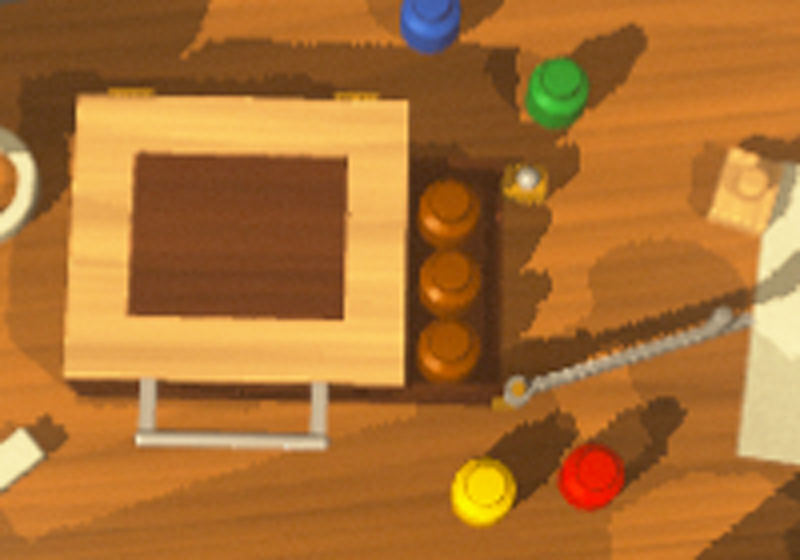

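The 4x crop gives these pixels: lid corners (76,95), (409,98), (406,386), (64,377); handle (137-327, ~441); keeper hinge (516,388); post (724,315); dome (528,180). The sweep between post and dome is clear. The stamp is at (745,190) and the green bottle at (556,92).

Run:
```python
from h import *
s=pickle.load(open("top0.pkl","rb")); hsv=cv2.cvtColor(s["img"],cv2.COLOR_RGB2HSV)
m=((hsv[...,2]>185)&(hsv[...,1]<180)).astype(np.uint8); m[:, :205]=0;m[:150]=0;m[243:]=0;m[:,320:]=0
k=max(cv2.findContours(m,cv2.RETR_EXTERNAL,cv2.CHAIN_APPROX_NONE)[0],key=cv2.contourArea)
q=cv2.approxPolyDP(cv2.convexHull(k),6,True).reshape(-1,2); print("mask quad px",q.tolist())
f=lambda l:np.array(l)/4+[199.6,139.6]
L=f([(76,95),(409,98),(406,386),(64,377)]); P=ray(s,L,.08)
print("lid corners",P.round(3).tolist(),"sides",[round(np.linalg.norm(P[i]-P[i-1]),3) for i in range(4)])
c=P[:,:2].mean(0); x=(P[0]+P[1]-P[2]-P[3])[:2]; y=(P[0]+P[3]-P[1]-P[2])[:2]
ax=np.arctan2(x[1],x[0]); ay=np.arctan2(-y[0],y[1]); print("centre",c,"yaw",ax,ay)
a=(ax*190+ay*220)/410; R=np.array([[np.cos(a),-np.sin(a)],[np.sin(a),np.cos(a)]])
for n,px,z in [("bar L",(137,440),.075),("bar R",(327,443),.075),("dome",(528,178),.036),("post top",(724,313),.095),("hinge",(516,387),.049)]:
    w=ray(s,f([px]),z)[0]; print(n,w.round(3),"chest mm",((w[:2]-c)@R*1000).round(1))
```

```text
mask quad px [[301, 165], [300, 235], [234, 242], [216, 234], [220, 164]]
lid corners [[0.706, 0.171, 0.08], [0.682, -0.048, 0.08], [0.49, -0.026, 0.08], [0.518, 0.192, 0.08]] sides [np.float64(0.19), np.float64(0.221), np.float64(0.193), np.float64(0.22)]
centre [0.5990969  0.07237219] yaw -0.11208110143732714 -0.11728012024166283
bar L [0.473 0.149 0.075] chest mm [-133.9   61.6]
bar R [0.459 0.028 0.075] chest mm [-133.8  -60.2]
dome [ 0.632 -0.125  0.036] chest mm [  55.3 -192.1]
post top [ 0.515 -0.233  0.095] chest mm [ -49.  -312.9]
hinge [ 0.488 -0.099  0.049] chest mm [ -90.8 -183. ]
```

```bash
cat >> h.py <<'E'
from scipy.spatial.transform import Rotation as Ro
C=np.array([.599,.0724]); A=-.115
def c2w(x,y,z): return np.array([C[0]+x*np.cos(A)-y*np.sin(A),C[1]+x*np.sin(A)+y*np.cos(A),z])
def down(yaw,pitch=0): return Ro.from_euler("xyz",[np.pi,pitch,yaw])
def keeper(th,z=.088):  # TCP pose at the post, fingers closing along the tangent
    return c2w(-.092+.135*np.cos(th),-.185-.135*np.sin(th),z), down(np.pi-th+A)
def rows(p0,r0,targets):
    for p,r in targets:
        print((r0.inv()*r).as_rotvec(degrees=True).round(1),(r0.inv().apply(p-p0)*100).round(2))
def now():
    from rig import state
    s=state(); print("t",s["time"],"pos",s["position"].round(4),"rpy",s["tcp_rot"].round(3),"F",s["contact_force"].round(1),"w",s["width"])
    return s["position"],Ro.from_euler("xyz",s["tcp_rot"])
E
python3 - <<'E'
from h import *
s=pickle.load(open("top0.pkl","rb")); w=ray(s,[np.array([724,313])/4+[199.6,139.6]],.095)[0]
d=(w[:2]-c2w(-.092,-.185,0)[:2]); print("r",np.hypot(*d),"theta",A-np.arctan2(d[1],d[0]))
p,r=now(); rows(p,r,[keeper(1.245,.2)]); print(keeper(1.245))
E
```

```text
r 0.1350371095924626 theta 1.2454504472165855
t 0.1 pos [ 0.18   -0.5721  0.2467] rpy [-3.14  -0.     0.305] F [-0.4  1.3 -1.7] w 0.08759028858849346
[ -0.1  -0.1 -84.6] [ 42.1  -22.32   4.71]
(array([ 0.51462676, -0.23283306,  0.088     ]), Rotation.from_matrix(array([[-2.09238666e-01,  9.77864602e-01,  1.19753876e-16],
                            [ 9.77864602e-01,  2.09238666e-01,  2.56243462e-17],
                            [ 0.00000000e+00,  1.22464680e-16, -1.00000000e+00]])))
```

carry_out:
  targets:
    - [0,0,-84.6,42.1,-22.3,1,0]
    - [0,0,-84.6,42.1,-22.3,1,0]
    - [0,0,-84.6,42.1,-22.3,1,0]
    - [0,0,-84.6,42.1,-22.3,1,0]
    - [0,0,-84.6,42.1,-22.3,1,0]
  force: 12

```text
time: 0.52
position: [0.3272, -0.4225, 0.2427]
tcp_rot: [-3.141, -0.0, 0.935]
contact_force: [0.3, -0.4, 0.7]
width: 0.0581
grasp_force: 0.0
```

```bash
python3 -c "
from h import *
p,r=now(); rows(p,r,[keeper(1.245,.2)])"
```

```text
t 0.5167 pos [ 0.3272 -0.4225  0.2427] rpy [-3.141 -0.     0.935] F [ 0.3 -0.4  0.7] w 0.05811700927387822
[ -0.   -0.  -48.5] [26.39  3.83  4.27]
```

carry_out:
  targets:
    - [0,0,-48.5,26.4,3.8,2,0]
    - [0,0,-48.5,26.4,3.8,2,0]
    - [0,0,-48.5,26.4,3.8,2,0]
    - [0,0,-48.5,26.4,3.8,2,0]
    - [0,0,-48.5,26.4,3.8,2,0]

```text
time: 0.93
position: [0.474, -0.2751, 0.2272]
tcp_rot: [-3.141, -0.0, 1.561]
contact_force: [0.5, -0.6, 0.7]
width: 0.0438
grasp_force: 0.0
```

```bash
python3 -c "
from h import *
p,r=now(); rows(p,r,[keeper(1.245,.16)])"
```

```text
t 0.9333 pos [ 0.474  -0.2751  0.2272] rpy [-3.141 -0.     1.561] F [ 0.5 -0.6  0.7] w 0.04378168771275203
[ -0.   -0.  -12.6] [4.27 4.02 6.72]
```

carry_out:
  targets:
    - [0,0,-12.6,4.3,4.0,6.7,0]
    - [0,0,-12.6,4.3,4.0,6.7,0]
    - [0,0,-12.6,4.3,4.0,6.7,0]
    - [0,0,-12.6,4.3,4.0,6.7,0]

```text
time: 1.27
position: [0.5131, -0.2327, 0.157]
tcp_rot: [-3.136, -0.004, 1.776]
contact_force: [-1.3, -0.6, -0.0]
width: 0.0436
grasp_force: 0.0
```

```bash
python3 -c "
from h import *
from rig import snapshot
p,r=now(); rows(p,r,[keeper(1.245)])
for n,(a,b,c,d) in {'side':(200,300,200,350),'top':(180,260,300,420)}.items():
    s=snapshot(n); cv2.imwrite('pics/%s1.png'%n,cv2.resize(s['img'][a:b,c:d],None,fx=4,fy=4)[:,:,::-1])
a=cv2.imread('pics/side1.png');b=cv2.imread('pics/top1.png')
o=np.zeros((720,600,3),np.uint8);o[:400,:600]=a;o[400:,:480]=b; cv2.imwrite('pics/c1.png',cv2.resize(o,None,fx=.83,fy=.83))"
```

```text
t 1.2667 pos [ 0.5131 -0.2327  0.157 ] rpy [-3.136 -0.004  1.776] F [-1.3 -0.6 -0. ] w 0.043573344762666846
[-0.3 -0.2 -0.3] [-0.08  0.18  6.89]
```

View pics/c1.png

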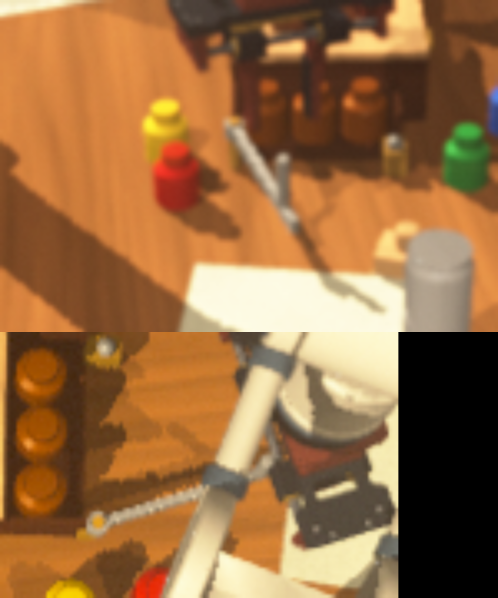

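The side view shows the post at about (285,247) full-frame, right under the open fingers. In the top view the arm hides it. I'll check the position by projection, then descend.

```bash
python3 -c "
from h import *
s=pickle.load(open('side0.pkl','rb')); p=keeper(1.245)[0]; print(proj(s,[[p[0],p[1],.095],[p[0],p[1],.049]]))"
```

```text
[[285.18896786 247.21364186]
 [285.25359228 260.54887546]]
```

carry_out:
  targets:
    - [0,0,0,0,0.1,3.5,0]
    - [0,0,0,0,0.1,6.8,0]
    - [0,0,0,0,0.1,6.8,0]

```text
time: 1.62
position: [0.5117, -0.2348, 0.0879]
tcp_rot: [-3.136, -0.004, 1.771]
contact_force: [-0.7, -0.0, -1.9]
width: 0.0439
grasp_force: 0.0
```

carry_out:
  targets:
    - [0,0,0,0,0,0,0.8]
    - [0,0,0,0,0,0,0.8]
    - [0,0,0,0,0,0,0.8]
    - [0,0,0,0,0,0,0.8]
    - [0,0,0,0,0,0,0.8]
  force: 10

```text
time: 2.03
position: [0.5155, -0.235, 0.0948]
tcp_rot: [3.139, 0.002, 1.774]
contact_force: [-0.0, 0.4, 0.2]
width: 0.014
grasp_force: 0.0
```

```bash
python3 -c "
from h import *
p,r=now(); d=p[:2]-c2w(-.092,-.185,0)[:2]; print('r',np.hypot(*d),'th',A-np.arctan2(d[1],d[0]))"
```

```text
t 2.0333 pos [ 0.5155 -0.235   0.0948] rpy [3.139e+00 2.000e-03 1.774e+00] F [-0.   0.4  0.2] w 0.013960958118830994
r 0.1373297314999457 th 1.24212066633258
```

carry_out:
  targets:
    - [0,0,0,0,0,0.4,1]
    - [0,0,0,0,0,0.4,1]
    - [0,0,0,0,0,0.4,1]
  force: 10

```text
time: 2.28
position: [0.5164, -0.2353, 0.0921]
tcp_rot: [3.137, 0.004, 1.775]
contact_force: [0.2, -1.2, 7.5]
width: 0.0115
grasp_force: 10.0
```

```bash
python3 -c "
from h import *
p,r=now(); d=p[:2]-c2w(-.092,-.185,0)[:2]; th=A-np.arctan2(d[1],d[0]);print('r',np.hypot(*d),'th',th)
k0=keeper(th,p[2])
rows(k0[0],k0[1],[keeper(th-np.radians(a),p[2]) for a in (4,9,14,19,24)])"
```

```text
t 2.2833 pos [ 0.5164 -0.2353  0.0921] rpy [3.137 0.004 1.775] F [ 0.2 -1.2  7.5] w 0.011483739988543767
r 0.1377868553474628 th 1.236501407869709
[ 0.  0. -4.] [0.03 0.94 0.  ]
[-0.  0. -9.] [0.17 2.11 0.  ]
[ -0.   0. -14.] [0.4  3.27 0.  ]
[  0.   0. -19.] [0.74 4.4  0.  ]
[ -0.   0. -24.] [1.17 5.49 0.  ]
```

carry_out:
  targets:
    - [0,0,-4,0.03,0.94,0,1]
    - [0,0,-9,0.17,2.11,0,1]
    - [0,0,-14,0.4,3.27,0,1]
    - [0,0,-19,0.74,4.4,0,1]
    - [0,0,-24,1.17,5.49,0,1]

```text
time: 2.7
position: [0.568, -0.212, 0.0921]
tcp_rot: [3.139, 0.004, 2.198]
contact_force: [-0.9, 2.0, 9.6]
width: 0.0116
grasp_force: 10.0
```

```bash
cat > n.py <<'E'
from h import *
p,r=now(); d=p[:2]-c2w(-.092,-.185,0)[:2]; th=A-np.arctan2(d[1],d[0]);print('r',np.hypot(*d),'th',th,'yaw th',np.pi+A-r.as_euler('xyz')[2])
E
python3 n.py
```

```text
t 2.7 pos [ 0.568  -0.212   0.0921] rpy [3.139 0.004 2.198] F [-0.9  2.   9.6] w 0.01164363403038954
r 0.1378988517640148 th 0.8225781393298218 yaw th 0.8287165443520363
```

Tracking well. I'll continue the same arc, keeping a little short of the dome.

carry_out:
  targets:
    - [0,0,-4,0.03,0.94,0,1]
    - [0,0,-9,0.17,2.11,0,1]
    - [0,0,-14,0.4,3.27,0,1]
    - [0,0,-19,0.74,4.4,0,1]
    - [0,0,-24,1.17,5.49,0,1]

```text
time: 3.12
position: [0.6055, -0.1701, 0.0921]
tcp_rot: [3.14, 0.004, 2.617]
contact_force: [-2.7, 1.3, 9.5]
width: 0.0117
grasp_force: 10.0
```

```bash
python3 n.py; python3 -c "
from h import *
k=keeper(.4); rows(*k,[keeper(.4-np.radians(a)) for a in (3,7,11,15,18,20,23,24)])"
```

```text
t 3.1167 pos [ 0.6055 -0.1701  0.0921] rpy [3.14  0.004 2.617] F [-2.7  1.3  9.5] w 0.011688313486416317
r 0.13779652944980628 th 0.4114837600188985 yaw th 0.4096894898785184
[ 0.  0. -3.] [0.02 0.71 0.  ]
[ 0.  0. -7.] [0.1  1.65 0.  ]
[  0.   0. -11.] [0.25 2.58 0.  ]
[ -0.   0. -15.] [0.46 3.49 0.  ]
[ -0.   0. -18.] [0.66 4.17 0.  ]
[  0.   0. -20.] [0.81 4.62 0.  ]
[  0.   0. -23.] [1.07 5.27 0.  ]
[  0.   0. -24.] [1.17 5.49 0.  ]
```

carry_out:
  targets:
    - [0,0,-3,0.02,0.71,0,1]
    - [0,0,-7,0.1,1.65,0,1]
    - [0,0,-11,0.25,2.58,0,1]
    - [0,0,-15,0.46,3.49,0,1]
    - [0,0,-18,0.66,4.17,0,1]
  force: 20

```text
time: 3.53
position: [0.6207, -0.1308, 0.0922]
tcp_rot: [-3.141, 0.005, 2.93]
contact_force: [-4.4, -7.4, 11.0]
width: 0.0117
grasp_force: 20.0
```

```bash
python3 n.py; python3 -c "
from h import *
k=keeper(.1); rows(*k,[keeper(.1-a) for a in (.03,.06,.09,.11)])"
```

```text
t 3.5333 pos [ 0.6207 -0.1308  0.0922] rpy [-3.141  0.005  2.93 ] F [-4.4 -7.4 11. ] w 0.011722789856208476
r 0.13761416659424328 th 0.10448115475716836 yaw th 0.09614404136482957
[ 0.   0.  -1.7] [0.01 0.4  0.  ]
[ 0.   0.  -3.4] [0.02 0.81 0.  ]
[ 0.   0.  -5.2] [0.05 1.21 0.  ]
[-0.   0.  -6.3] [0.08 1.48 0.  ]
```

carry_out:
  targets:
    - [0,0,-1.7,0.01,0.4,0,1]
    - [0,0,-3.4,0.02,0.8,0,1]
    - [0,0,-5.2,0.05,1.2,0,1]
    - [0,0,-5.7,0.05,1.4,0,1]
    - [0,0,-5.7,0.05,1.4,0,1]

```text
time: 3.95
position: [0.6228, -0.1178, 0.0921]
tcp_rot: [-3.14, 0.004, 3.027]
contact_force: [-2.0, -1.8, 9.4]
width: 0.0117
grasp_force: 20.0
```

```bash
python3 n.py
```

```text
t 3.95 pos [ 0.6228 -0.1178  0.0921] rpy [-3.14   0.004  3.027] F [-2.  -1.8  9.4] w 0.011667136566650894
r 0.13752204617422392 th 0.008856424376090133 yaw th -1.3870045778130446e-05
```

carry_out:
  targets:
    - [0,0,0,0,0.2,0,1]
    - [0,0,0,0,0.2,0,1]
    - [0,0,0,0,0.2,0,1]

```text
time: 4.2
position: [0.6229, -0.1176, 0.0922]
tcp_rot: [-3.137, 0.005, 3.025]
contact_force: [-3.1, -6.9, 8.7]
width: 0.0114
grasp_force: 20.0
```

carry_out:
  targets:
    - [0,0,0,0,0,0,0.4]
    - [0,0,0,0,0,0,0.4]
    - [0,0,0,0,0,0,0.4]
    - [0,0,0,0,0,0,0.4]

```text
time: 4.53
position: [0.6218, -0.1149, 0.0882]
tcp_rot: [3.141, -0.001, 3.026]
contact_force: [0.4, -0.3, -0.3]
width: 0.0261
grasp_force: 0.0
```

carry_out:
  targets:
    - [0,0,0,0,0,-4,0.4]
    - [0,0,0,0,0,-8,0.4]
    - [0,0,0,0,0,-12,0.4]
    - [0,0,0,0,0,-12,0.4]

```text
time: 4.87
position: [0.6243, -0.1155, 0.2191]
tcp_rot: [-3.14, 0.014, 3.027]
contact_force: [1.7, -0.0, 1.8]
width: 0.0266
grasp_force: 0.0
```

```bash
python3 n.py; python3 -c "
from h import *
from rig import snapshot
s=snapshot('side'); cv2.imwrite('pics/c2.png',cv2.resize(s['img'][170:300,180:380],None,fx=4,fy=4)[:,:,::-1])
pickle.dump(s,open('side2.pkl','wb'))
p=keeper(0)[0]; print(proj(s,[[p[0],p[1],.095],c2w(.073,-.185,.042)]))
p,r=now(); print(c2w(-.133,0,.075)); rows(p,r,[(c2w(-.133,0,.2),down(np.pi/2+A))])"
```

```text
t 4.8667 pos [ 0.6243 -0.1155  0.2191] rpy [-3.14   0.014  3.027] F [ 1.7 -0.   1.8] w 0.02655672566977888
r 0.138744581050156 th -0.009143032271191176 yaw th 9.252986017393994e-07
[[314.23613915 223.31544596]
 [323.52228768 237.82099017]]
t 4.9167 pos [ 0.6239 -0.1154  0.2151] rpy [-3.141  0.01   3.027] F [-0.6 -0.1 -0.7] w 0.026464305681577295
[0.46687849 0.08766131 0.075     ]
[ 0.4  0.5 90. ] [17.94 18.37  1.31]
```

View pics/c2.png

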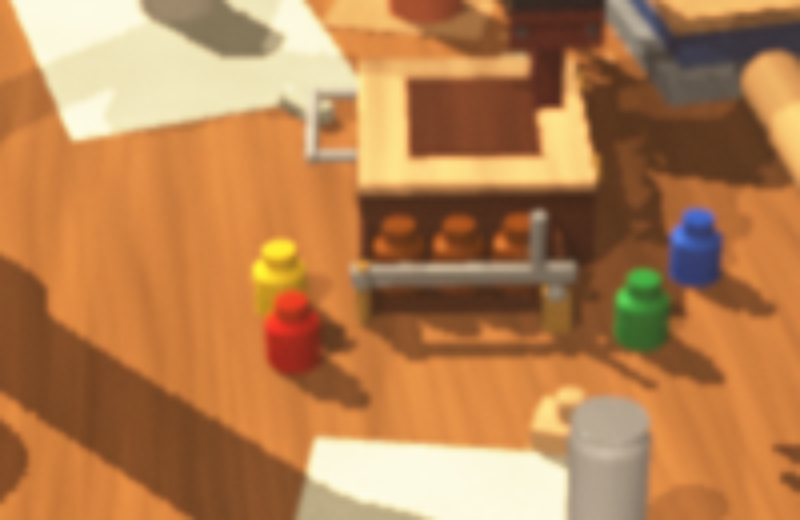

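The side view shows the keeper lying shut across the rack. Its post top is at (314.7,223), against (314.2,223.3) predicted for the shut angle, and all three bottles stand. Next is the lid handle.

carry_out:
  targets:
    - [0,0,90,17.9,18.4,1,0.35]
    - [0,0,90,17.9,18.4,1,0.35]
    - [0,0,90,17.9,18.4,1,0.35]
    - [0,0,90,17.9,18.4,1,0.35]
    - [0,0,90,17.9,18.4,1,0.35]

```text
time: 5.33
position: [0.494, 0.0499, 0.1985]
tcp_rot: [-3.14, -0.002, 2.4]
contact_force: [0.5, 1.0, 1.1]
width: 0.0282
grasp_force: 0.0
```

```bash
cat > b.py <<'E'
from h import *
import sys
p,r=now(); rows(p,r,[(c2w(-.133,0,float(sys.argv[1])),down(np.pi/2+A))])
E
python3 b.py .2
```

```text
t 5.3333 pos [0.494  0.0499 0.1985] rpy [-3.14e+00 -2.00e-03  2.40e+00] F [0.5 1.  1.1] w 0.028151985793668188
[-0.1 -0.1 54.1] [ 4.55  0.95 -0.14]
```

carry_out:
  targets:
    - [0,0,54.1,4.55,0.95,0,0.35]
    - [0,0,54.1,4.55,0.95,0,0.35]
    - [0,0,54.1,4.55,0.95,0,0.35]
    - [0,0,54.1,4.55,0.95,0,0.35]
    - [0,0,54.1,4.55,0.95,0,0.35]

```text
time: 5.75
position: [0.4678, 0.0867, 0.1991]
tcp_rot: [-3.139, -0.0, 1.785]
contact_force: [-0.1, 0.1, -0.7]
width: 0.0285
grasp_force: 0.0
```

```bash
python3 b.py .15
```

```text
t 5.75 pos [0.4678 0.0867 0.1991] rpy [-3.139 -0.     1.785] F [-0.1  0.1 -0.7] w 0.028523458590726962
[-0.1  0.  18.9] [ 0.11 -0.06  4.91]
```

carry_out:
  targets:
    - [0,0,18.9,0.1,-0.05,4.9,0.35]
    - [0,0,18.9,0.1,-0.05,4.9,0.35]
    - [0,0,18.9,0.1,-0.05,4.9,0.35]
    - [0,0,18.9,0.1,-0.05,4.9,0.35]
    - [0,0,18.9,0.1,-0.05,4.9,0.35]

```text
time: 6.17
position: [0.4675, 0.0871, 0.1506]
tcp_rot: [-3.14, 0.0, 1.463]
contact_force: [-0.5, 1.3, -0.5]
width: 0.0289
grasp_force: 0.0
```

```bash
python3 b.py .081
```

```text
t 6.1667 pos [0.4675 0.0871 0.1506] rpy [-3.14   0.     1.463] F [-0.5  1.3 -0.5] w 0.02886858438908474
[-0.1  0.   0.4] [ 0.06 -0.05  6.96]
```

carry_out:
  targets:
    - [0,0,0,0.1,-0.05,2,0.35]
    - [0,0,0,0.1,-0.05,4,0.35]
    - [0,0,0,0.1,-0.05,6,0.35]
    - [0,0,0,0.1,-0.05,7,0.35]
    - [0,0,0,0.1,-0.05,7,0.35]

```text
time: 6.58
position: [0.4662, 0.0879, 0.0791]
tcp_rot: [-3.137, 0.001, 1.462]
contact_force: [-0.6, 0.4, 0.2]
width: 0.0287
grasp_force: 0.0
```

carry_out:
  targets:
    - [0,0,0,0,0,0,1]
    - [0,0,0,0,0,0,1]
    - [0,0,0,0,0,0,1]
    - [0,0,0,0,0,0,1]
    - [0,0,0,0,0,0,1]
  force: 25

```text
time: 7.0
position: [0.4683, 0.0881, 0.0832]
tcp_rot: [3.139, -0.001, 1.46]
contact_force: [-0.5, 0.6, 4.4]
width: 0.0091
grasp_force: 25.0
```

```bash
cat > l.py <<'E'
from h import *
import sys
p,r=now(); c=(p[:2]-C)@[np.cos(A),np.sin(A)]; x,z=c-.095,p[2]-.006-.075
print("lid est",np.arctan2(z,-x),"r",np.hypot(x,z))
f=np.arctan2(z,-x) if len(sys.argv)<2 else float(sys.argv[1])
L=lambda a:(c2w(.095-.228*np.cos(a),0,.081+.228*np.sin(a)),r)
rows(*L(f),[L(f+np.radians(a)) for a in (2,5,8,11,14)])
E
python3 l.py 0
```

```text
t 7.0 pos [0.4683 0.0881 0.0832] rpy [ 3.139e+00 -1.000e-03  1.460e+00] F [-0.5  0.6  4.4] w 0.009142715068300075
lid est 0.009813857687716794 r 0.22661547949847433
[0. 0. 0.] [ 0.    0.02 -0.8 ]
[0. 0. 0.] [ 0.    0.09 -1.99]
[0. 0. 0.] [ 0.    0.23 -3.17]
[0. 0. 0.] [ 0.    0.43 -4.35]
[0. 0. 0.] [ 0.    0.69 -5.51]
```

The bar is pinched: opening 9 mm, grip 25 N. Now lifting along the arc.

carry_out:
  targets:
    - [0,0,0,0,0.02,-0.8,1]
    - [0,0,0,0,0.09,-2.0,1]
    - [0,0,0,0,0.23,-3.2,1]
    - [0,0,0,0,0.43,-4.35,1]
    - [0,0,0,0,0.69,-5.5,1]

```text
time: 7.42
position: [0.4749, 0.0871, 0.1376]
tcp_rot: [3.141, -0.0, 1.46]
contact_force: [6.5, -0.1, -3.1]
width: 0.0093
grasp_force: 25.0
```

```bash
python3 l.py
```

```text
t 7.4167 pos [0.4749 0.0871 0.1376] rpy [ 3.141 -0.     1.46 ] F [ 6.5 -0.1 -3.1] w 0.009312233274571037
lid est 0.2516798348299755 r 0.2271393995135937
[0. 0. 0.] [-0.    0.21 -0.77]
[0. 0. 0.] [-0.    0.58 -1.9 ]
[0. 0. 0.] [-0.    1.01 -3.02]
[0. 0. 0.] [-0.01  1.49 -4.11]
[0. 0. 0.] [-0.01  2.04 -5.17]
```

carry_out:
  targets:
    - [0,0,0,0,0.2,-0.8,1]
    - [0,0,0,0,0.55,-1.9,1]
    - [0,0,0,0,0.95,-3.0,1]
    - [0,0,0,0,1.45,-4.1,1]
    - [0,0,0,0,2.0,-5.2,1]

```text
time: 7.83
position: [0.4941, 0.0847, 0.1888]
tcp_rot: [-3.14, 0.001, 1.46]
contact_force: [2.2, -1.9, -3.7]
width: 0.0094
grasp_force: 25.0
```

```bash
python3 l.py
```

```text
t 7.8333 pos [0.4941 0.0847 0.1888] rpy [-3.14e+00  1.00e-03  1.46e+00] F [ 2.2 -1.9 -3.7] w 0.009350717924801506
lid est 0.49320504139562005 r 0.22773101066839935
[0. 0. 0.] [-0.    0.39 -0.69]
[0. 0. 0.] [-0.01  1.01 -1.71]
[0. 0. 0.] [-0.01  1.69 -2.69]
[0. 0. 0.] [-0.01  2.42 -3.64]
[0. 0. 0.] [-0.02  3.2  -4.54]
```

carry_out:
  targets:
    - [0,0,0,0,0.4,-0.7,1]
    - [0,0,0,0,1.0,-1.7,1]
    - [0,0,0,0,1.7,-2.7,1]
    - [0,0,0,0,2.4,-3.65,1]
    - [0,0,0,0,3.2,-4.55,1]

```text
time: 8.25
position: [0.5249, 0.0811, 0.2348]
tcp_rot: [-3.137, 0.001, 1.46]
contact_force: [-4.8, -1.5, 1.2]
width: 0.0095
grasp_force: 25.0
```

```bash
python3 l.py
```

```text
t 8.25 pos [0.5249 0.0811 0.2348] rpy [-3.137e+00  1.000e-03  1.460e+00] F [-4.8 -1.5  1.2] w 0.009549102745645724
lid est 0.7363139401510628 r 0.22896268358188848
[0. 0. 0.] [-0.    0.54 -0.58]
[0. 0. 0.] [-0.01  1.39 -1.42]
[0. 0. 0.] [-0.01  2.29 -2.21]
[0. 0. 0.] [-0.02  3.22 -2.96]
[0. 0. 0.] [-0.02  4.19 -3.65]
```

carry_out:
  targets:
    - [0,0,0,0,0.55,-0.55,1]
    - [0,0,0,0,1.4,-1.4,1]
    - [0,0,0,0,2.3,-2.2,1]
    - [0,0,0,0,3.25,-2.95,1]
    - [0,0,0,0,4.2,-3.6,1]

```text
time: 8.67
position: [0.5664, 0.0762, 0.2728]
tcp_rot: [-3.139, 0.001, 1.459]
contact_force: [-5.7, -3.6, 6.4]
width: 0.0094
grasp_force: 25.0
```

```bash
python3 l.py
```

```text
t 8.6667 pos [0.5664 0.0762 0.2728] rpy [-3.139e+00  1.000e-03  1.459e+00] F [-5.7 -3.6  6.4] w 0.009433466000665896
lid est 0.9829043525630871 r 0.2304470424294837
[0. 0. 0.] [-0.    0.67 -0.43]
[0. 0. 0.] [-0.01  1.7  -1.03]
[0. 0. 0.] [-0.01  2.76 -1.58]
[0. 0. 0.] [-0.02  3.85 -2.07]
[0. 0. 0.] [-0.02  4.96 -2.51]
```

carry_out:
  targets:
    - [0,0,0,0,0.6,-0.35,1]
    - [0,0,0,0,1.2,-0.6,1]
    - [0,0,0,0,1.2,-0.6,1]
    - [0,0,0,0,1.2,-0.6,1]
    - [0,0,0,0,1.2,-0.6,1]

```text
time: 9.08
position: [0.5782, 0.0748, 0.28]
tcp_rot: [-3.141, 0.001, 1.459]
contact_force: [-9.3, -2.1, 12.7]
width: 0.0098
grasp_force: 25.0
```

carry_out:
  targets:
    - [0,0,0,0,0,0,1]
    - [0,0,0,0,0,0,1]
    - [0,0,0,0,0,0,1]
    - [0,0,0,0,0,0,1]
    - [0,0,0,0,0,0,1]

```text
time: 9.5
position: [0.5781, 0.0748, 0.2799]
tcp_rot: [-3.141, 0.001, 1.459]
contact_force: [-8.9, -3.0, 11.7]
width: 0.0094
grasp_force: 25.0
```

```bash
python3 l.py; python3 -c "
from h import *
from rig import snapshot
s=snapshot('side'); cv2.imwrite('pics/c3.png',cv2.resize(s['img'][130:290,180:380],None,fx=3.7,fy=3.7)[:,:,::-1])
print(proj(s,[c2w(.095-.19*np.cos(a)-.005*np.sin(a),-.11,.075+.19*np.sin(a)-.005*np.cos(a)) for a in (.942,1.047,1.152)]), proj(s,[c2w(.095,-.11,.075)]))"
```

```text
t 9.5 pos [0.5781 0.0748 0.2799] rpy [-3.141e+00  1.000e-03  1.459e+00] F [-8.9 -3.  11.7] w 0.009358247257874182
lid est 1.042492395398002 r 0.23028139457847568
[0. 0. 0.] [-0.    0.69 -0.39]
[0. 0. 0.] [-0.01  1.76 -0.93]
[0. 0. 0.] [-0.01  2.85 -1.41]
[0. 0. 0.] [-0.02  3.97 -1.83]
[0. 0. 0.] [-0.02  5.1  -2.2 ]
[[292.41971423 174.13098683]
 [297.84407286 170.68460849]
 [303.65694296 167.74729437]] [[328.64284778 216.24318132]]
```

View pics/c3.png

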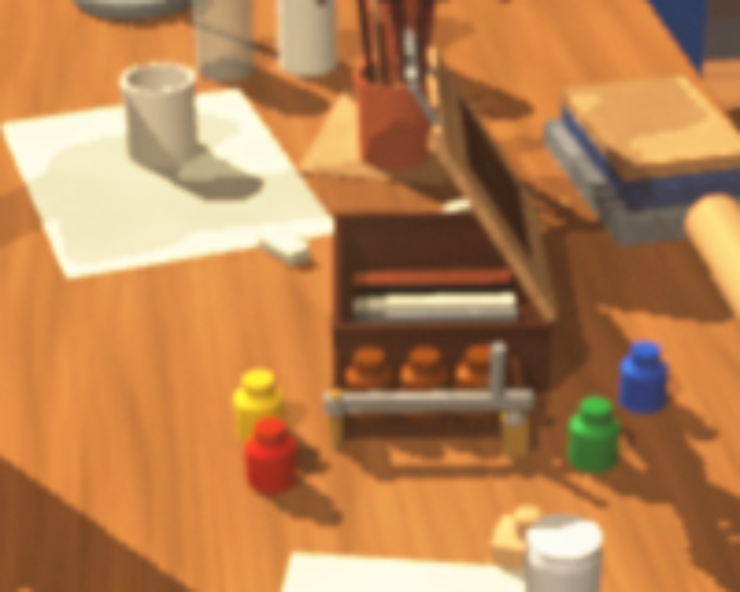

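The lid stands open, with its near front corner at (297.6,169), which matches 60° (predicted 297.8,170.7). The keeper is shut and the bottles are standing. The gripper isn't obvious in this crop, so I'll check the wider frame.

```bash
python3 -c "
from h import *
from rig import snapshot
s=snapshot('side'); print(proj(s,[[.578,.0748,.28],[.578,.0748,.36]])); cv2.imwrite('pics/c4.png',s['img'][:,:,::-1])"
```

```text
[[290.99912511 143.65435516]
 [291.00971121 119.78673853]]
```

View pics/c4.png

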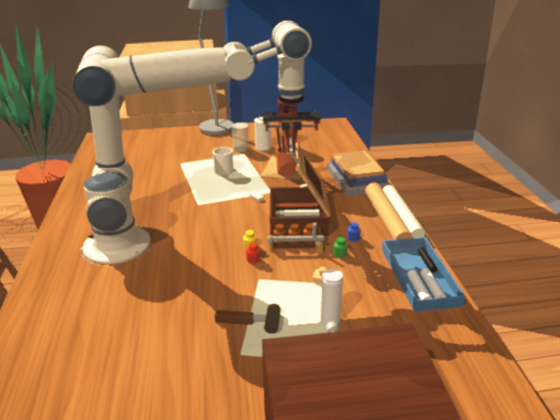

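The full frame shows the gripper at (290,120-150) holding the lid's bar. The keeper is shut, and nothing else has visibly moved. Handing in.

```bash
python3 -c "
from rig import finish_job
print(finish_job())"
```

```text
the job is handed in; nothing more can be done
None
```

The job is handed in, with no verdict returned: the keeper bar was swung shut into its detent first, and the gripper is still holding the lid steady at about 60° (estimated 1.04 rad), with all three bottles standing and nothing else visibly moved.

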